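Clamp the circuit board: push the locking pin round its L-shaped slot

TASK

Clamp the circuit board in its holder for inspection: with a fingertip or the outside of the fingers, push the upright pin along the long leg of its L-shaped slot to the corner, then push it sideways into the short leg right up to its blind end, so that the jaw is closed and locked. Only push the pin, never take it between the fingers; do not touch or lift the board, and leave the other things on the bench where they are. Finish clear of everything.

Things in the scene. Friction and masses are not known exactly. Their poses are not given: they have to be found in the camera images.
- holder: board holder fixed to the table: dark steel base 272 x 140 x 12 mm. x axis: along the long leg of the L-shaped slot, towards the corner and on to the board; y axis: along the short leg, from the corner to its blind end; z up; origin on the table level. The fixed fence stands at x +190 mm, 18 mm above the base.
- cover (a point): a point on the flat top of the aluminium cover, 34 mm above the table, over the holder's origin. The cover spans x -62 to +47, y -45 to +65 mm in the holder's frame; its slot is 16 mm wide. The pin's axis runs from x -30, y 0 to the corner at x +25, y 0 (long leg, 55 mm), then to x +25, y +30 mm (short leg, 30 mm).
- jaw (a joint): how far the pin and the clamping jaw it drives have gone along the long leg (m): 0 at the open end, 0.055 at the corner, where it meets a firm stop. Slides with about 3 N of drag and stays where it is left. The jaw is a steel bar 12 x 100 x 19 mm, its front face 92 mm ahead of the pin in the holder's x.
- pin (a joint): how far the pin has gone along the short leg (m): 0 in the long leg, 0.030 at the blind end, a firm stop. It can only leave 0 (beyond about 2 mm of play) with the pin at the corner. Slides with about 2.5 N of drag and stays where it is left.
- pin_top (a point): centre of the top of the pin: an upright plain steel pin, 12 mm in diameter, standing 36 mm proud of the cover (top 70 mm above the table). It cannot tilt or come out; it moves only along the slot. Axes as the holder's.
- slot_corner (a point): the corner of the slot: where the pin's axis is, at the level of the cover's top (34 mm above the table), when the pin is fully at the corner
- slot_end (a point): the blind end of the short leg: where the pin's axis is, at the level of the cover's top, when it is locked
- board: circuit board with small components, 70 mm (x) x 100 mm (y) x 5 mm, 15 mm high with components, loose, lying flat on the holder's base between the jaw and the fence, with low guides on both sides. The jaw pushes it up to the fence. Origin: centre of its underside.
- jar: closed glass jar, 44 mm diameter, 55 mm high. Stands on the table beside the holder; to be left where it is. Origin: centre of its underside.
- loupe: black eye loupe, a cone 40 mm across at the top, 38 mm high. Stands on the table beside the holder; to be left where it is. Origin: centre of its underside.
- spool: empty grey spool, 48 mm diameter, 45 mm high. Stands on the table beside the holder; to be left where it is. Origin: centre of its underside.
- screwdriver: small screwdriver 150 mm long, lying on the table beside the holder roughly along the holder's x; to be left where it is. Origin: under its middle.
- tray: white parts tray 100 x 70 x 25 mm with four compartments. Stands on the table beside the holder; to be left where it is. Origin: centre of its underside.
- gauge_block: steel block 50 x 35 x 30 mm. Stands on the table beside the holder; to be left where it is. Origin: centre of its underside.
Not all that is in view belongs to the job. What is meant by the board is not yellow, and is the smaller of those in its own colour.

How it is judged (in metres and radians):
On the way, in this order (a step that is already met when the one before it is completed fails the run):
1. the pin is pushed along the long leg to the corner (value of joint jaw above 0.05 m and value of joint pin below 0.01 m), for 0.05 s.
2. the pin is pushed to the end of the short leg (value of joint jaw above 0.05 m and value of joint pin above 0.026 m), for 0.2 s.
At the end, for the whole second after the job is handed in: The pin rests within 4 mm of the blind end of the short leg (and within 5 mm of the corner's line along the long leg), so the jaw is closed and locked, and the board lies flat in the holder, within about 7 mm of the fence, at rest (all of step 2 and velocity of joint jaw between -0.01 and 0.01 m/s and velocity of joint pin between -0.01 and 0.01 m/s and x of board in the frame of holder above 0.148 m and z of board in the frame of holder below 0.016 m and angle between board's own z axis and vertical below 0.05 rad and linear speed of board below 0.02 m/s); the robot touches nothing.
It fails at once if one of the other things on the bench (jar, loupe, spool, screwdriver, tray, block) is moved more than 25 mm (distance of any of jar, loupe, spool, screwdriver, tray, gauge_block from where it was at the start of the episode above 0.025 m).
It fails at once if the circuit board is lifted or tipped out of the holder (z of board in the frame of holder above 0.022 m or angle between board's own z axis and vertical above 0.15 rad).
It fails at once if the robot's fingers touch the circuit board (contact force between the fingers and board above 0.5 N).
It fails at once if the pin is taken between the fingers instead of being pushed (horizontal distance between the grasp point and pin_top below 0.008 m and z of the grasp point in the frame of pin_top below 0.008 m).
It also fails if it takes over 35 s, if anything falls off the work surface, if the arm or the gripper's body presses on something with over 40 N, if the wrist force passes 120 N, or if a joint passes its speed limit or range.

ROBOT

A 7-joint arm with a two-finger parallel gripper is mounted at the origin on the work surface. World frame = base frame: x ahead of the robot, y to its left, z up, the work surface at z = 0. Lengths are in mm, angles in rad, forces in N, time in s.
With the tool pointing down it reaches from about 425 to 950 mm from the base axis. Payload 4.7 kg.
Tool frame: the origin (TCP) lies midway between the tips of the shut fingers; the grasp point (between the pads) lies 19 mm behind it; z points along the fingers, y is the line along which they close (so a half turn about z gives the same grasp; the last joint's range is limited). The gripper opens to 85 mm and grips with 20 to 120 N. Pads are 22 mm wide; open, the fingers measure 114 mm over their backs; the gripper's body (76 mm by 85 mm) begins 54 mm behind the grasp point. The pads swing forward as they close: fully open they stand 13 mm farther back than shut.
Start: joints at [1.228, 0.469, -0.049, 1.532, 0.024, 1.141, -0.082], TCP at [208.402, -642.041, 231.335] pointing down, gripper open.
Joint ranges: [-2.59, 2.59], [-0.33, 1.99], [-1.39, 1.29], [0.1, 2.45], [-1.04, 4.18], [0.21, 1.99], [-2.66, 2.66]. Speed limits (rad/s): [2.57, 2.57, 3.14, 3.14, 3.14, 3.14, 3.14].

INTERFACE

Orientations are given as a unit quaternion [w, x, y, z].
In Python, from plant import arm gives the robot as it stands.
- The arm moves only by the tool arm_command, never from a script. Its arguments are lists of equal length, an entry for each row: "dp": the shift along the tool's x, y, z in m, a list of three; "turn": the turn about the tool's z in rad. In form: {"dp": [[x, y, z], ...], "turn": [turn, ...]}. A call has 1 to 20 rows; each row shifts and turns the commanded pose from where the row before left it, along the tool's axes as they then stand; what a row does not reach is not made up. A row lasts 1/10 s, in which the tool goes at most 50 mm and 8.59 degrees, less where a joint would pass 70% of its speed; a pose out of reach is approached as far as the arm can. A call with a gripper value outside its range is refused whole. "hand" is the finger opening in m, from 0 to 0.0854, set as the call begins (left out, the last holds). The fingers move at their own pace and stop on an object; "grip_force" is the grip in N (left out, the last holds). Time passes only in rows, so rows that do not move let the fingers close. It gives the time, the measured TCP pose, the force, the opening and the grip force at its end, in the units of the state.
- arm.observe(): the state, without advancing time (a new reading comes with each control period).
- arm.camera(name): name is "scene" or "top" or "wrist"; returns the picture (420x560x3 uint8, red, green, blue); there is no depth.
- arm.calibration(name): a dict with "fx", "fy", "cx", "cy" (pixels), "dist_coeffs" ([k1, k2, p1, p2, k3] as OpenCV has them; the pictures are not rectified), "R" (3x3) and "t" (3): a world point X has camera coordinates R X + t; the wrist camera has in their place "T_tool_cam" (4x4, takes a point from camera to tool coordinates, whose origin is the TCP and whose axes are the flange's). Camera axes: x right, y down, z forward; pixel columns grow to the right and rows downward; lengths in mm; the calibration is good to about 2 mm. A picture is of the moment at which its call begins: read the wrist's pose just before it. calibration takes no time and is no camera call.
- arm.hand_in(): hands the job in; it is judged then, once.
The state is a dict: "time": time; "joint_positions": joint angles; "joint_velocities": joint speeds; "joint_torque": joint torques, N m; "eef_pos": TCP position; "orientation": TCP orientation; "wrist_force": force on the tool from outside, world axes, zero at the start; "moment": the same for the moment, N m; "finger_gap": finger opening in mm; "grip_force": force on a finger pad.
Only numpy, scipy, OpenCV 4.12 (cv2) and the standard library are available. Lean on these libraries where they do the work, as an engineer would, in place of code of your own. Each camera call takes 0.05 s, during which the arm holds its last target. There are 200 camera calls.

## Working session

There is one attempt and no reset: what is moved stays moved. The work goes in short steps, Python scripts to look and compute and a tool call to move; the robot and the scene stay as the last step left them, time stands still between calls to the robot, and variables do not carry over. Pictures are saved under pics/ and viewed, at most 10 in all, crops included, and the job is handed in when it is done.

Besides the shell and the picture viewer there is one more tool, called after "Request:" by a JSON object that holds its "fn" and its "kwargs". arm_command: Moves the arm, as the interface text tells. Its arguments: {"type":"object","properties":{"dp":{"type":"array"},"turn":{"type":"array"},"hand":{"type":"number"},"grip_force":{"type":"number"}},"required":["dp","turn"]}

```bash
mkdir -p pics; cat > h.py <<'E'
import numpy as np, cv2
from plant import arm
def ray(name,uv):
    c=arm.calibration(name);K=np.array([[c['fx'],0,c['cx']],[0,c['fy'],c['cy']],[0,0,1]])
    p=cv2.undistortPoints(np.array([[uv]],float),K,np.array(c['dist_coeffs']))[0,0]
    R=np.array(c['R']);t=np.array(c['t']).ravel()
    return -R.T@t, R.T@np.array([p[0],p[1],1])
def at(name,uv,z):
    o,d=ray(name,uv);return o+d*(z-o[2])/d[2]
def proj(name,X):
    c=arm.calibration(name);K=np.array([[c['fx'],0,c['cx']],[0,c['fy'],c['cy']],[0,0,1]])
    return cv2.projectPoints(np.array(X,float).reshape(-1,3),cv2.Rodrigues(np.array(c['R']))[0],np.array(c['t'],float),K,np.array(c['dist_coeffs']))[0][:,0]
E
python3 - <<'E'
from h import *
for n in ['top','scene']:
    im=arm.camera(n);np.save(n+'0.npy',im);cv2.imwrite(f'pics/{n}0.png',cv2.resize(im[:,:,::-1],(784,588),interpolation=cv2.INTER_CUBIC))
    c=arm.calibration(n);print(n,ray(n,(280,210)))
s=arm.observe();print(s['time'],s['eef_pos'],s['orientation'])
E
```

```text
top (array([510.88779347,  14.74784081, 999.69921313]), array([ 0.06436813,  0.00551661, -0.99794551]))
scene (array([1366.28477195,   12.97261181,  574.17602931]), array([-0.83262129, -0.00200439, -0.55393635]))
0.1 [ 208.22662995 -641.55163747  230.36918168] [-8.40363498e-04  9.87711242e-01  1.56287455e-01 -1.64942223e-04]
```

View pics/top0.png

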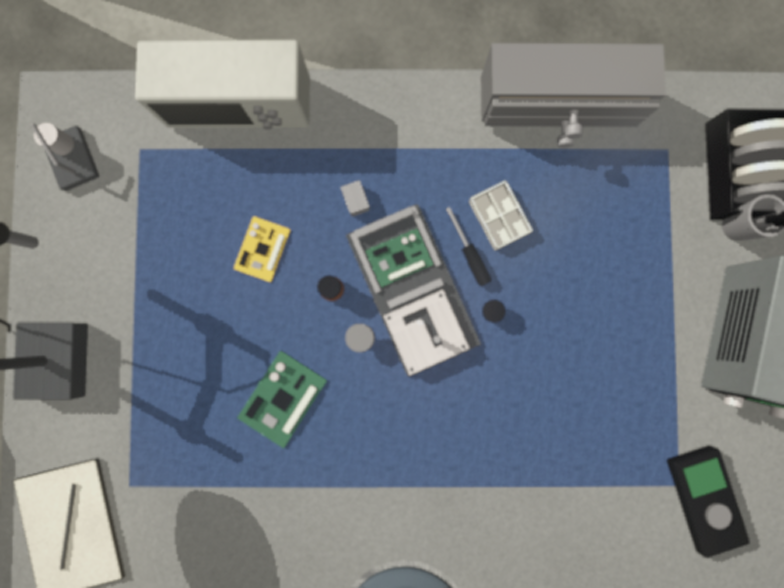

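View pics/scene0.png

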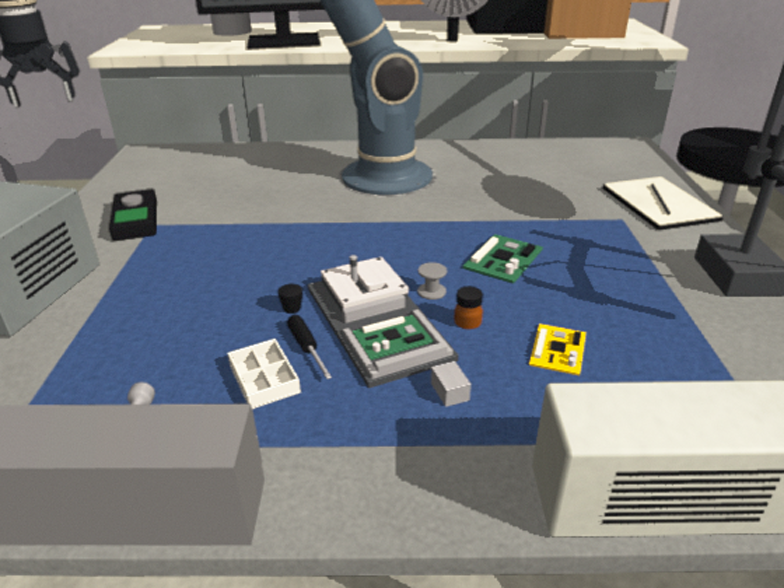

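Top view (784x588 view): there are three boards. The yellow one is at (264,249), the large green one at (283,398), and the small green one lies in the holder at (400,256). The board meant is the small green one, since it isn't yellow and is the smaller of the two greens. The cover is at about (427,332) with its L slot, and holder x points up and slightly left. Next is an enlarged crop to confirm this, plus the cover measurement.

```bash
cat > m.py <<'E'
from h import *
im=np.load('top0.npy')
g=im.min(2)
m=np.zeros(g.shape,np.uint8);m[200:275,265:345]=(g[200:275,265:345]>165)
m=cv2.morphologyEx(m,cv2.MORPH_OPEN,np.ones((3,3),np.uint8))
cs,_=cv2.findContours(m,0,2);c=max(cs,key=cv2.contourArea)
P=np.array([at('top',p[0],34)[:2] for p in c],np.float32)
r=cv2.minAreaRect(P);print(r);B=cv2.boxPoints(r);print(B)
ctr=B.mean(0)
# x axis: of the box edges, the one nearest world +x
es=[B[(i+1)%4]-B[i] for i in range(4)];ex=max(es,key=lambda e:e[0]);ex=ex/np.linalg.norm(ex);ey=np.array([-ex[1],ex[0]])
O=ctr+7.5*ex-10*ey
yaw=np.arctan2(ex[1],ex[0]);print('O',O,'yaw',yaw,np.degrees(yaw))
np.savez('fr.npz',O=O,ex=ex,ey=ey)
def W(x,y,z):return np.r_[O+x*ex+y*ey,z]
for n,box in (('top',(240,140,350,280)),('scene',(200,160,350,290))):
    a=np.load(n+'0.npy')[:,:,::-1];x0,y0,x1,y1=box;s=4
    a=cv2.resize(a[y0:y1,x0:x1],None,fx=s,fy=s,interpolation=cv2.INTER_CUBIC)
    for X,col in ((W(-30,0,34),(0,0,255)),(W(-30,0,70),(0,255,255)),(W(25,0,34),(255,0,0)),(W(25,30,34),(255,0,255)),(W(190,0,30),(0,255,0)),(W(-62,-45,34),(255,255,0)),(W(47,65,34),(255,255,0)),(W(47,-45,34),(255,255,0)),(W(-62,65,34),(255,255,0))):
        u=(proj(n,X)[0]-[x0,y0]+.5)*s;cv2.circle(a,tuple(int(v) for v in u),3,col,1)
    cv2.imwrite(f'pics/{n}c.png',a)
E
python3 m.py; python3 -c "
import cv2,numpy as np
a=cv2.imread('pics/topc.png');b=cv2.imread('pics/scenec.png');print(a.shape,b.shape)
h=max(a.shape[0],b.shape[0]);f=lambda i:cv2.copyMakeBorder(i,0,h-i.shape[0],0,0,0)
o=np.hstack([f(a),f(b)]);cv2.imwrite('pics/c.png',cv2.resize(o,None,fx=.76,fy=.76))"
```

```text
((509.1860046386719, -37.08436584472656), (108.98153686523438, 110.4654312133789), 23.901121139526367)
[[ 436.99       -8.665525]
 [ 481.74612  -109.65811 ]
 [ 581.382     -65.503204]
 [ 536.62585    35.48938 ]]
O [520.0944  -43.18813] yaw 0.41715348 23.901133
(560, 440, 3) (520, 600, 3)
```

View pics/c.png

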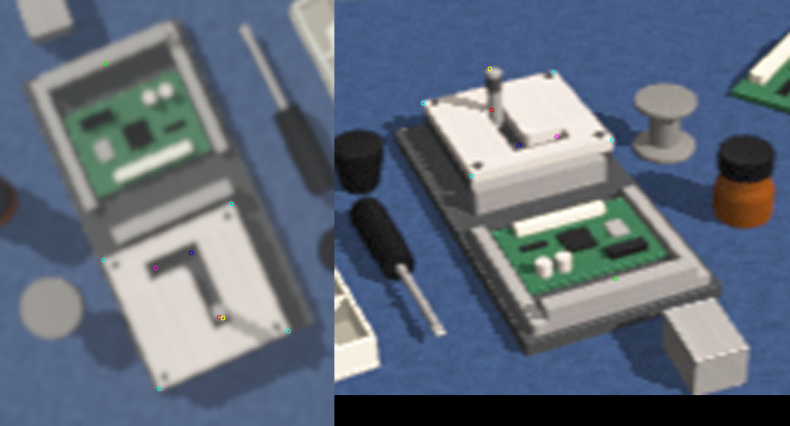

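The crop confirms it: the small green board is in the holder, and the projected slot and pin points land on the pin base (crop 220,317) and its top (492,70) in both views. Holder origin is (520,-43) mm with yaw 0.417. I'll push with the fingers shut and the tool's x along the holder's x.

Request:
{"fn": "arm_command", "kwargs": {"dp": [[0,0,0],[0.0275,-0.02475,0],[0.0275,-0.02475,0],[0.0275,-0.02475,0],[0.0275,-0.02475,0],[0.0275,-0.02475,0],[0.0275,-0.02475,0],[0.0275,-0.02475,0],[0.0275,-0.02475,0],[0.0275,-0.02475,0],[0.0275,-0.02475,0],[0.0275,-0.02475,0],[0.0275,-0.02475,0],[0.0275,-0.02475,0],[0.0275,-0.02475,0],[0.0275,-0.02475,0],[0.0275,-0.02475,0],[0.0275,-0.02475,0],[0,0,0],[0,0,0]], "turn": [-0.1036,0,0,0,0,0,0,0,0,0,0,0,0,0,0,0,0,0,0,0], "hand": 0, "grip_force": 20}}

```text
time: 2.1
eef_pos: [465.0, -67.4, 231.0]
orientation: [-0.0, 0.978, 0.208, -0.0]
wrist_force: [0.4, -0.5, -0.5]
finger_gap: 0.0
grip_force: 0.0
```

```bash
cat > s.py <<'E'
from h import *
f=np.load('fr.npz');s=arm.observe();p=np.array(s['eef_pos']);d=p[:2]-f['O']
w,x,y,z=s['orientation'];tx=np.array([1-2*(y*y+z*z),2*(x*y+w*z)])
print('t',s['time'],'holder xy',d@f['ex'],d@f['ey'],'z',p[2],'yaw err',np.arctan2(tx[1],tx[0])-np.arctan2(f['ex'][1],f['ex'][0]))
F=np.array(s['wrist_force']);print('F holder',F[:2]@f['ex'],F[:2]@f['ey'],F[2],'gap',s['finger_gap'])
E
python3 s.py
```

```text
t 2.1 holder xy -60.188730933591955 0.16168333833141021 z 230.9768368748907 yaw err 0.0022822903656193327
F holder 0.12912528852711277 -0.5846616838296753 -0.5139142788496747 gap 0.03617632542564799
```

Request:
{"fn": "arm_command", "kwargs": {"dp": [[0,0,0.035],[0,0,0.035],[0,0,0.035],[0,0,0.035],[0,0,0.02],[0,0,0.015],[0,0,0.01],[0,0,0],[0,0,0]], "turn": [0,0,0,0,0,0,0,0,0]}}

```text
time: 3.0
eef_pos: [465.4, -68.5, 46.7]
orientation: [0.0, 0.978, 0.207, 0.0]
wrist_force: [0.1, -0.6, -0.1]
finger_gap: 0.6
grip_force: 0.0
```

```bash
python3 s.py; python3 - <<'E'
from h import *
a=arm.camera('scene')[100:240,180:360,::-1];cv2.imwrite('pics/d.png',cv2.resize(a,None,fx=4,fy=4,interpolation=cv2.INTER_CUBIC))
E
```

```text
t 3.0 holder xy -60.263847525517726 -1.0321424718825207 z 46.68300358216797 yaw err -0.0007988279062880466
F holder -0.1916354644941308 -0.6210111547761666 -0.06777360876120342 gap 0.5944050480071517
```

View pics/d.png

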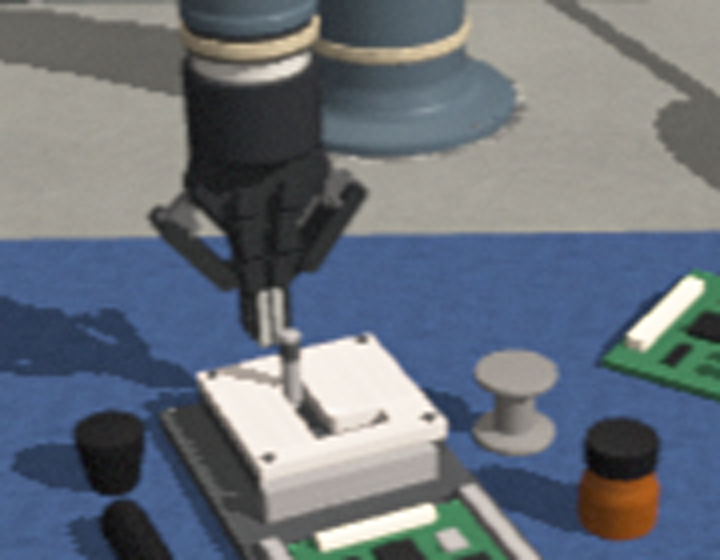

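```bash
python3 - <<'E'
from h import *
p=np.array(arm.observe()['eef_pos']);f=np.load('fr.npz')
for X in (p,p+[0,0,19],np.r_[f['O']-30*f['ex'],70]): print((proj('scene',X)[0]-[180,100])*4)
E
```

```text
[264.54478476 339.99615315]
[262.84688423 311.92487172]
[282.49071438 328.83363766]
```

Projection agrees with the picture: the fingertip is at crop (265,343), behind the pin at (290,335). Pushing along the long leg.

Request:
{"fn": "arm_command", "kwargs": {"dp": [[0,-0.001,0.003],[0.006,0,0],[0.006,0,0],[0.006,0,0],[0.006,0,0],[0.006,0,0],[0.006,0,0],[0.006,0,0],[0.006,0,0],[0.006,0,0],[0.006,0,0],[0,0,0]], "turn": [0,0,0,0,0,0,0,0,0,0,0,0]}}

```text
time: 4.25
eef_pos: [521.0, -42.0, 43.3]
orientation: [-0.0, 0.978, 0.207, 0.001]
wrist_force: [-1.9, -0.3, 0.9]
finger_gap: 0.4
grip_force: 0.3
```

```bash
python3 s.py; python3 - <<'E'
from h import *
a=arm.camera('scene')[140:260,190:340,::-1];cv2.imwrite('pics/e.png',cv2.resize(a,None,fx=4,fy=4,interpolation=cv2.INTER_CUBIC))
E
```

```text
t 4.25 holder xy 1.3219135856901514 0.6652924879419202 z 43.25744368191903 yaw err 0.0007203285213521204
F holder -1.8913232228110555 0.5345043627398958 0.9216642634715853 gap 0.382826976292065
```

View pics/e.png

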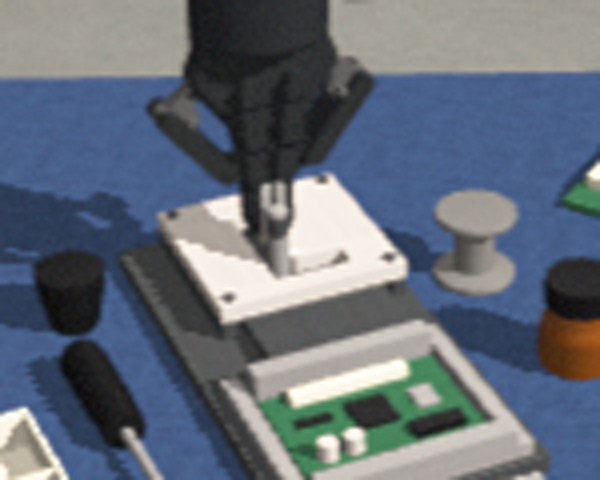

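The pin (crop 278,215 top, 278,270 base) is close to the corner and the jaw is nearly on the board. I'll push on to the stop in small steps.

Request:
{"fn": "arm_command", "kwargs": {"dp": [[0.003,0,0],[0.003,0,0],[0.001,0,0],[0,0,0],[0,0,0]], "turn": [0,0,0,0,0]}}

```text
time: 4.8
eef_pos: [526.1, -39.7, 43.3]
orientation: [-0.0, 0.978, 0.207, 0.0]
wrist_force: [-3.1, -0.3, 0.9]
finger_gap: 0.1
grip_force: 1.7
```

```bash
python3 s.py
```

```text
t 4.8 holder xy 6.869837204202705 0.7891789373961768 z 43.312385157379566 yaw err 0.0003211768766368528
F holder -2.9969745303078237 0.9979349930023002 0.93075199079831 gap 0.08113662003188189
```

Request:
{"fn": "arm_command", "kwargs": {"dp": [[0.002,0,0],[0.002,0,0],[0.001,0,0],[0,0,0]], "turn": [0,0,0,0]}}

```text
time: 5.2
eef_pos: [527.4, -39.2, 43.0]
orientation: [0.001, 0.978, 0.207, -0.004]
wrist_force: [-10.7, -3.1, 9.0]
finger_gap: -0.1
grip_force: 5.7
```

```bash
python3 s.py
```

```text
t 5.2 holder xy 8.264566566319717 0.7132161986727431 z 43.01129570356229 yaw err -0.0006259291282093571
F holder -11.090304663908158 1.4915960586178934 9.017573086854645 gap -0.12004394071193547
```

Firm stop reached at 11 N. Now I'll go round to the pin's −y side.

Request:
{"fn": "arm_command", "kwargs": {"dp": [[-0.008,0,0],[-0.01,0,0],[0,0.011,0],[0,0.011,0],[0,0.011,0],[0,0,0],[0.01,0,0],[0.01,0,0],[0.012,0,0],[0,0,0],[0,0,0]], "turn": [0,0,0,0,0,0,0,0,0,0,0]}}

```text
time: 6.3
eef_pos: [557.0, -61.6, 43.2]
orientation: [-0.0, 0.978, 0.208, -0.0]
wrist_force: [0.2, -0.4, -0.2]
finger_gap: -0.2
grip_force: 0.0
```

```bash
python3 s.py; python3 - <<'E'
from h import *
a=arm.camera('scene')[140:260,190:340,::-1];cv2.imwrite('pics/f.png',cv2.resize(a,None,fx=4,fy=4,interpolation=cv2.INTER_CUBIC))
E
```

```text
t 6.3 holder xy 26.301713434168207 -31.761477999484576 z 43.19248387266669 yaw err 0.0014328216442022201
F holder 0.0319700212526174 -0.4366706348491373 -0.23714644894016196 gap -0.17551921954963512
```

View pics/f.png

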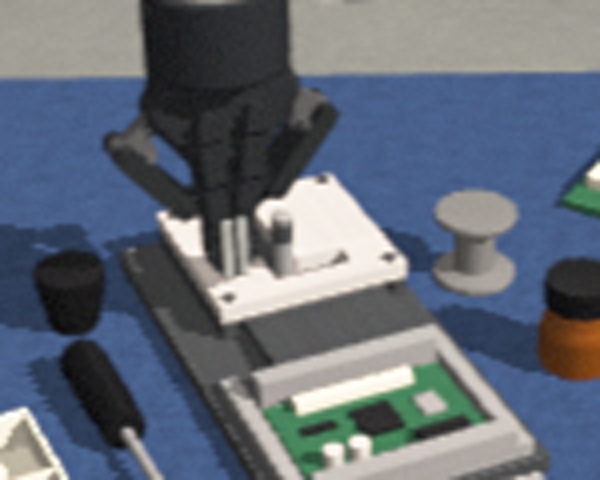

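The pin stands at the corner (crop 283,240) with the shut fingers on its −y side (232,250). Pushing sideways (tool −y).

Request:
{"fn": "arm_command", "kwargs": {"dp": [[-0.001,-0.005,0],[0,-0.005,0],[0,-0.005,0],[0,-0.005,0],[0,-0.005,0],[0,-0.005,0],[0,-0.005,0],[0,-0.002,0],[0,0,0],[0,0,0]], "turn": [0,0,0,0,0,0,0,0,0,0]}}

```text
time: 7.35
eef_pos: [541.1, -27.9, 43.4]
orientation: [-0.0, 0.978, 0.207, 0.0]
wrist_force: [-0.1, -0.1, -0.7]
finger_gap: -0.1
grip_force: 0.1
```

```bash
python3 s.py
```

```text
t 7.35 holder xy 25.332868848838412 5.441347710275254 z 43.391848881882254 yaw err 0.0007095365184551228
F holder -0.09745103445265195 -0.025464671844691356 -0.6774793791651508 gap -0.06467496990186403
```

Request:
{"fn": "arm_command", "kwargs": {"dp": [[0,-0.002,0],[0,-0.002,0],[0,-0.002,0]], "turn": [0,0,0]}}

```text
time: 7.65
eef_pos: [539.0, -23.5, 43.4]
orientation: [0.0, 0.978, 0.207, 0.001]
wrist_force: [1.9, -2.1, -0.1]
finger_gap: -0.0
grip_force: 1.4
```

```bash
python3 s.py; python3 - <<'E'
from h import *
a=arm.camera('scene')[140:260,190:340,::-1];cv2.imwrite('pics/g.png',cv2.resize(a,None,fx=4,fy=4,interpolation=cv2.INTER_CUBIC))
E
```

```text
t 7.65 holder xy 25.272748638321595 10.374362730059497 z 43.429353332947976 yaw err -0.0001096818942201705
F holder 0.9038267374106838 -2.6990930183396946 -0.08542616159898253 gap -0.030731363946560498
```

View pics/g.png

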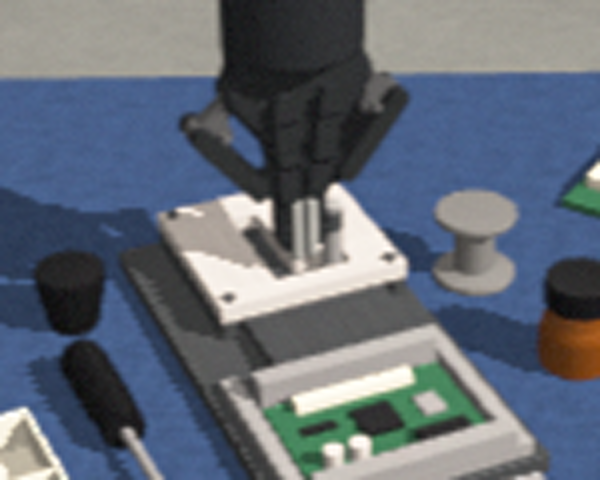

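The pin (crop 335,235) is well into the short leg but hasn't reached the stop, with only the 2.7 N drag showing. I'll keep pushing.

Request:
{"fn": "arm_command", "kwargs": {"dp": [[0,-0.002,0],[0,-0.002,0],[0,-0.001,0],[0,0,0]], "turn": [0,0,0,0]}}

```text
time: 8.1
eef_pos: [538.7, -22.8, 43.6]
orientation: [0.002, 0.979, 0.206, 0.002]
wrist_force: [6.4, -10.1, -4.7]
finger_gap: 0.1
grip_force: 5.8
```

```bash
python3 s.py
```

```text
t 8.1 holder xy 25.274207760996728 11.071974145115947 z 43.58617287051552 yaw err -0.002585489511154282
F holder 1.7487772535196209 -11.76888764437892 -4.668473209908486 gap 0.09340647460676005
```

Blind end reached at 11.8 N, with the TCP moving only 0.7 mm of the last 5 mm commanded. Backing off and rising.

Request:
{"fn": "arm_command", "kwargs": {"dp": [[0,0,0],[0,0.008,0],[0,0.01,0],[0,0,0],[0,0,-0.02],[0,0,-0.03],[0,0,-0.03],[0,0,-0.03],[0,0,-0.03],[-0.01,0.03,0],[-0.01,0.03,0],[-0.01,0.03,0],[-0.01,0.03,0],[-0.01,0.03,0],[0,0,0],[0,0,0]], "turn": [0,0,0,0,0,0,0,0,0,0,0,0,0,0,0,0]}}

```text
time: 9.7
eef_pos: [558.4, -192.2, 182.9]
orientation: [-0.001, 0.978, 0.207, -0.0]
wrist_force: [0.5, 0.7, -0.0]
finger_gap: 0.3
grip_force: 0.0
```

```bash
python3 s.py; python3 - <<'E'
from h import *
a=arm.camera('scene')[140:260,190:340,::-1];b=arm.camera('top')[140:280,240:350,::-1]
f=lambda i:cv2.copyMakeBorder(i,0,140-i.shape[0],0,0,0)
cv2.imwrite('pics/i.png',cv2.resize(np.hstack([f(a),b]),None,fx=3,fy=3,interpolation=cv2.INTER_CUBIC))
F=np.load('fr.npz');print((proj('scene',np.r_[F['O']+25*F['ex']+30*F['ey'],70])[0]-[190,140])*3)
E
```

```text
t 9.7 holder xy -25.343972509428607 -151.80799313152477 z 182.89540523225372 yaw err -0.0005046593850366876
F holder 0.7064906492205927 0.4556217006228027 -0.04001092407830155 gap 0.27089930048486466
[246.71960458 151.797316  ]
```

View pics/i.png

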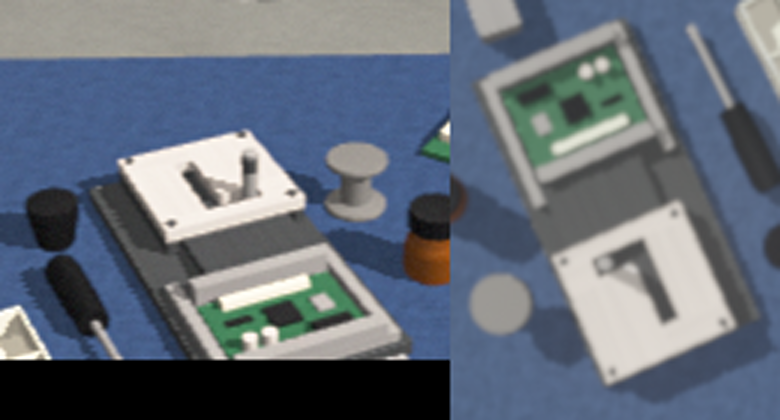

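The pin is at the blind end (scene 250,153 against 247,152 expected; top 603,263). The jaw is closed, the board sits flat against the fence, and the arm is clear.

```bash
python3 -c "
from plant import arm
print(arm.hand_in())"
```

```text
the job is handed in; nothing more can be done
None
```

I pushed the pin to the corner, then to the blind end of the short leg, so the jaw is closed on the small green board; the arm is clear and the job was handed in at about 10 s, with no verdict returned.

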